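# Turn the slow-cooker flag over to green

## Robot

A 6-joint arm with a two-finger parallel gripper is mounted at the origin on the work surface. World frame = base frame: x ahead of the robot, y to its left, z up, the work surface at z = 0. Lengths are in mm, angles in degrees, forces in N, time in s.
With the tool pointing down it reaches from about 350 to 850 mm from the base axis. Payload 8.1 kg.
Tool frame: the origin (TCP) lies on the mounting face of the last link; the fingertips stand 173 mm ahead of it and the grasp point (between the pads) lies 155 mm ahead of it; z points along the fingers, y is the direction in which the jaws open and shut (so a half turn about z gives the same grasp; the last joint's range is limited). The gripper opens to 85 mm and grips with 20 to 120 N. Pads are 22 mm wide; open, the fingers measure 114 mm over their backs; the gripper's body (76 mm by 85 mm) begins 54 mm behind the grasp point. The pads swing forward as they close: fully open they stand 13 mm farther back than shut.
Start: joints at [71.482, 7.471, 85.268, -0, 87.261, -4.893], TCP at [141.317, 583.126, 404.692] pointing down, gripper open.
Joint ranges: [-169.43, 169.43], [-51.17, 129.36], [1.28, 143.12], [-76.62, 256.62], [0, 156.53], [-152.29, 152.29]. Speed limits (degrees/s): [136.94, 136.94, 159.86, 180, 180, 180].

## Interface

Orientations are given as [roll, pitch, yaw] about the fixed x, y, z axes, in that order (R = Rz(yaw) Ry(pitch) Rx(roll)).
In Python, from bench import * gives the robot as it stands.
- The arm moves only by the shell command python3 -m jog 'ROWS' [FORCE]. ROWS is JSON, a list of rows, each an object of numbers: "tx", "ty", "tz": the shift along the tool's x, y, z as a fraction of full scale; "ax", "ay", "az": the turn, a rotation vector about the tool's x, y, z as a fraction of full scale; "hand": the opening, from 0 (shut) to 1 (fully open). A call has 1 to 5 rows; each row is the pose to reach, as a shift and turn from the pose commanded when the call began, along the tool's axes at that moment; what a row does not reach only later rows make up. Full scale, the value 1, is 150 mm for a shift and 45 degrees for a turn. A row lasts 1/12 s, in which the tool goes at most 41.7 mm and 7.16 degrees, less where a joint would pass 70% of its speed; a pose out of reach is approached as far as the arm can. A call with a number of a shift or a turn outside -1 to 1 is refused whole. A call with a gripper value outside its range is refused whole. The fingers move at their own pace and stop on an object; FORCE is the grip in N (left out, the last holds). Time passes only in rows, so rows that repeat a pose let the fingers close. It gives the time, the measured TCP pose, the force and the opening at its end, in the units of the state.
- sense(): the state, without advancing time (a new reading comes with each control period).
- snapshot(name): name is "scene" or "top" or "wrist"; returns a dict with "pixels" (384x512x3 uint8, red, green, blue), "z_map" (384x512 float32, mm along the optical axis (not along the pixel's ray), 0 where there is no reading), "intrinsics" (3x3 intrinsics, pixels), "R" (3x3) and "t" (3): a world point X has camera coordinates R X + t. Camera axes: x right, y down, z forward; pixel columns grow to the right and rows downward; lengths in mm; the calibration is good to about 2 mm. The wrist camera is an equidistant fisheye: a pixel r from the principal point sees the ray r / f radians off the axis. A picture is of the moment at which its call begins.
- hand_in(): hands the job in, once; it reports no verdict.
The state is a dict: "time": time; "joint_pos": joint angles; "qd": joint speeds; "joint_efforts": joint torques, N m; "tool_pos": TCP position; "tcp_rot": TCP orientation; "ft_force": force on the tool from outside, world axes, zero at the start; "wrist_torque": the same for the moment, N m; "finger_gap": finger opening in mm.
Only numpy, scipy, OpenCV 4.12 (cv2) and the standard library are available. Lean on these libraries where they do the work, as an engineer would, in place of code of your own. Each camera call takes 0.05 s, during which the arm holds its last target.

## Task

The slow cooker is done: turn the status flag on the counter right over its pivot, from red to green, so that the paddle ends lying flat on the other side with the green face up, pressed fully down against its stop. Just push the paddle gently with the fingertips, do not pinch it or force it, then draw back clear. Leave everything else on the counter where it is.

Things in the scene. Friction and masses are not known exactly. Their poses are not given: they have to be found in the camera images.
- flag_stand: Fixed wooden stand. Base 130 (x) x 150 (y) x 12 mm; posts at y = -66 and +66 mm, each 22 (x) x 12 mm (y), up to 126 mm above the counter. Between them the paddle swings on a level pivot along the stand's y axis, over the base's middle, 120 mm up. Origin: centre of the underside; z up. The paddle starts on the -x side (turned to the robot's right or right and near) and must end on the +x side.
- flag_pivot (a point): Point on the pivot's axis midway between the posts, 120 mm above the counter; axes parallel to the stand's (y along the pivot).
- paddle_edge (a point): Middle of the free edge. Paddle: rigid plate 100 mm long (pivot to free edge), 100 mm wide, 6 mm thick, 60 g; one face red with white bar, other green with white disc. Axes turn with it: x from free edge to pivot, y along the pivot, z out of the red face. Under it is open space down to the base: fingertips fit under the free edge hand tilted about 45 degrees.
- flag_paddle (a joint): Paddle angle (rad). 0: level on the stand's -x side, red up. pi/2: upright. pi: level on the +x side, green up, against its stop. Starts between 0 and 0.35. The hinge is a little stiff: the paddle stays at whatever angle it is left (about 1 N at the free edge moves it) and does not fall over by itself.
- dispenser: Blue plastic push-pump dispenser, 68 mm across, 184 mm high, loose; leave alone. Origin: centre of its underside.
- jar: Amber glass jar with steel lid, 72 mm across, 120 mm high, loose; leave alone. Origin: centre of its underside.
- pie_tin: Aluminium pie tin, 220 mm across the rim, 32 mm high, loose; leave alone. Behind it stands the big slow cooker (290 mm across, 208 mm high, does not move). Origin: centre of its underside.
- bowl: Green glass bowl, upturned, 150 mm across, 66 mm high, loose; leave alone. Origin: centre of its mouth, on the counter.
- spatula: Wooden spatula lying flat along its x axis, about 290 mm long (x from -150 to +140 mm), blade 60 mm wide at +x, 8 mm thick, loose; leave alone. Origin: on the counter under its middle.
- ladle: Steel ladle lying along its x axis, x from -155 to +142 mm, bowl 84 mm across at +x, up to 37 mm high, loose; leave alone. Origin: on the counter under its middle.

How it is judged (in metres and radians):
At the end, for the whole second after the job is handed in: The paddle rests on the other side of its pivot, green face up, within 0.12 rad (7 degrees) of its stop (paddle angle above 3.02 rad) and is still; every loose thing is within 20 mm of where it started (value of joint flag_paddle above 3.02 rad and velocity of joint flag_paddle between -0.05 and 0.05 rad/s and distance of each of dispenser, jar, pie_tin, bowl, spatula, ladle from where it was at the start of the episode below 0.02 m); the robot touches nothing.
It fails at once if a loose thing on the counter is lifted, pushed or knocked more than 20 mm (distance of any of dispenser, jar, pie_tin, bowl, spatula, ladle from where it was at the start of the episode above 0.02 m).
It fails at once if the paddle is pinched between the fingers (z of the grasp point in the frame of paddle_edge between -0.004 and 0.004 m and y of the grasp point in the frame of paddle_edge between -0.05 and 0.05 m and x of the grasp point in the frame of paddle_edge between -0.004 and 0.1 m and contact force between the fingers and flag_stand above 1 N).
It fails at once if the flag is forced (over 30 N) (contact force between any of the arm, the fingers and flag_stand above 30 N).
It also fails if it takes over 48 s, if anything falls off the work surface, if the arm or the gripper's body presses on something with over 40 N, if the wrist force passes 120 N, or if a joint passes its speed limit or range.

## Working session

There is one attempt and no reset: what is moved stays moved. The work goes in short steps, Python scripts to look and compute and a shell command to move; the robot and the scene stay as the last step left them, time stands still between calls to the robot, and variables do not carry over. Pictures are saved under pics/ and viewed, and the job is handed in when it is done.

```bash
mkdir -p pics; ls; python3 - <<'E'
from bench import *
import cv2,numpy as np
print(sense())
for n in ["scene","top","wrist"]:
    s=snapshot(n); cv2.imwrite(f"pics/{n}0.png",cv2.resize(s["pixels"][:,:,::-1],(768,576)))
    np.savez(f"/tmp/{n}0.npz",**s); print(n,s["intrinsics"],s["R"],s["t"])
E
```

```text
pics
{'time': 0.0, 'joint_pos': array([ 7.14816853e+01,  7.51513748e+00,  8.53289386e+01, -1.15018436e-03,
        8.72607050e+01, -4.89281274e+00]), 'qd': array([-0.04289061, -0.06127335,  0.05170105,  0.16235973,  0.01857245,
        0.01769768]), 'joint_efforts': array([-3.45995413e-04, -5.69398892e+01, -5.00556672e+01, -4.72929719e-05,
        1.45832403e-02,  3.19810431e-05]), 'tool_pos': array([141.2525437 , 582.90436254, 403.64709034]), 'tcp_rot': array([-1.79895503e+02, -7.79239886e-03,  1.66374547e+02]), 'ft_force': array([0.28108671, 0.47474901, 0.77858536]), 'wrist_torque': array([ 0.01452817, -0.04153734, -0.04178983]), 'finger_gap': 85.39989964929917}
scene [[355.30317541   0.         248.84537315]
 [  0.         355.30317541 192.93108026]
 [  0.           0.           1.        ]] [[-0.04654732  0.9987879   0.01600271]
 [ 0.65691435  0.04267547 -0.75275649]
 [-0.752527   -0.02452639 -0.65810453]] [  41.19102521 -285.51473111 1721.12176588]
top [[368.80389688   0.         254.38871212]
 [  0.         368.80389688 191.96043937]
 [  0.           0.           1.        ]] [[ 0.00551066 -0.99998226  0.00226137]
 [-0.97764419 -0.00586287 -0.21018434]
 [ 0.21019386 -0.00105256 -0.97765916]] [   2.32911852  546.25662066 1102.5866853 ]
wrist [[297.31863964   0.         253.0395592 ]
 [  0.         297.31863964 189.84274713]
 [  0.           0.           1.        ]] [[ 0.23558907  0.97185086 -0.00192194]
 [ 0.93379078 -0.2258139   0.27756597]
 [ 0.26931872 -0.06718619 -0.96070466]] [-598.86448157  -36.02773102  380.53141758]
```

View pics/scene0.png

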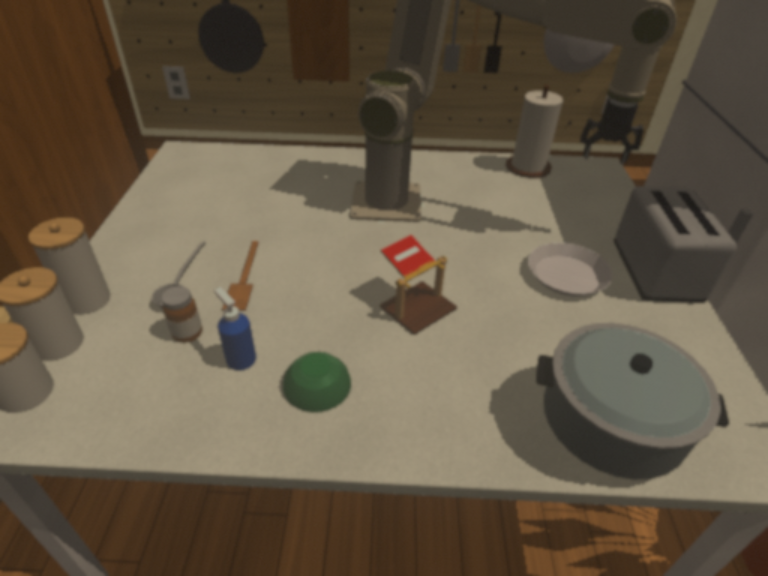

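View pics/top0.png

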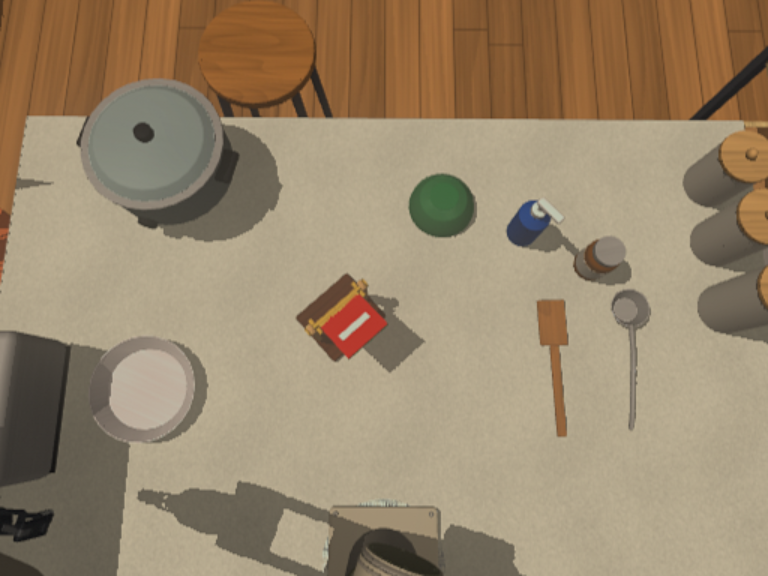

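View pics/wrist0.png

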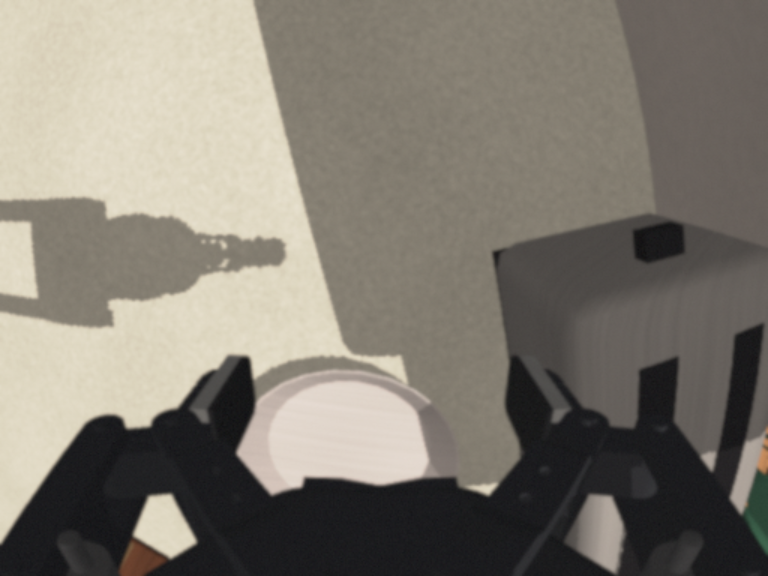

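The scene and top views show the stand near top px (342,318), counting at 768 wide. The red paddle is on its near-right side, centred at about (353,325). The loose items are all well away from it. Next I'll measure it.

```bash
cat > h.py <<'E'
import numpy as np,cv2
def load(n): return dict(np.load(n))
def pts(s,mask):
    K,R,t,z=s["intrinsics"],s["R"],s["t"],s["z_map"]
    v,u=np.nonzero(mask&(z>0)); d=z[v,u]
    c=np.stack([(u-K[0,2])/K[0,0]*d,(v-K[1,2])/K[1,1]*d,d],1)
    return (c-t)@R
E
python3 - <<'E'
from h import *
for n in ["top","scene"]:
    s=load(f"/tmp/{n}0.npz"); p=s["pixels"]; hsv=cv2.cvtColor(p,cv2.COLOR_RGB2HSV)
    H,S,V=[hsv[...,i].astype(int) for i in range(3)]
    roi=np.zeros(H.shape,bool)
    if n=="top": roi[175:250,190:285]=1
    else: roi[150:225,245:310]=1
    red=roi&((H<6)|(H>174))&(S>170)&(V>130)
    hull=cv2.convexHull(np.argwhere(red)[:,::-1].astype(np.int32)); m=np.zeros(H.shape,np.uint8); cv2.fillConvexPoly(m,hull,1)
    m=cv2.erode(m,np.ones((3,3)))
    P=pts(s,m>0); c=P.mean(0); U,D,Vt=np.linalg.svd(P-c); nn=Vt[2]*np.sign(Vt[2,2])
    print(n,"red",len(P),c,nn,"tilt",np.degrees(np.arccos(nn[2])),"az",np.degrees(np.arctan2(nn[1],nn[0])),"rms",D[2]/np.sqrt(len(P)))
    # hull corners on plane
    K,R,t=s["intrinsics"],s["R"],s["t"]
    q=cv2.boxPoints(cv2.minAreaRect(hull))
    C=-R.T@t
    for u,v in q:
        d=R.T@np.array([(u-K[0,2])/K[0,0],(v-K[1,2])/K[1,1],1]); k=(nn@(c-C))/(nn@d); print("  corner",u,v,C+k*d)
    allp=pts(s,roi)
    b=allp[(allp[:,2]>6)&(allp[:,2]<20)]; print("base z",np.median(b[:,2]),len(b)); r=cv2.minAreaRect(b[:,:2].astype(np.float32)); print(r, cv2.boxPoints(r).tolist())
    wood=roi&(H>12)&(H<28)&(S>130)&(V>120)
    w=pts(s,wood); w=w[w[:,2]>60]; print("posts",len(w),w.mean(0),w.min(0),w.max(0)); r=cv2.minAreaRect(w[:,:2].astype(np.float32)); print(r)
    l=allp[allp[:,2]>60]; print("high",cv2.minAreaRect(l[:,:2].astype(np.float32)))
    print("counter z",np.median(allp[allp[:,2]<6][:,2]))
E
python3 - <<'E'
import numpy as np,cv2
p=np.load("/tmp/top0.npz")["pixels"][170:255,190:290,::-1];cv2.imwrite("pics/c0.png",cv2.resize(p,None,fx=7,fy=7))
E
```

```text
top red 828 [455.77361574  60.02052137 139.61364764] [0.22298416 0.201448   0.95378025] tilt 17.487935188103457 az 42.09523989448717 rms 1.7821343150830942
  corner 212.79997 217.39996 [455.0940413  126.36586193 125.75972042]
  corner 239.05516 194.06204 [525.14163874  50.84143931 125.33482103]
  corner 257.92413 215.28964 [458.02343685  -4.86201636 152.79150838]
  corner 231.66893 238.62756 [391.46963609  68.61681916 152.83164211]
base z 11.347125535884343 718
((494.3519287109375, 52.54856872558594), (285.9786376953125, 222.8765411376953), 88.149658203125) [[378.35479736328125, -86.76797485351562], [601.1151123046875, -93.96441650390625], [610.3490600585938, 191.8651123046875], [387.5887451171875, 199.06155395507812]]
posts 254 [492.38238939  96.00099084 122.56087509] [441.4021994   36.3944063  110.90509541] [546.97559434 154.83364278 129.56306491]
((495.22222900390625, 95.43571472167969), (36.15105438232422, 148.2937469482422), 42.44380187988281)
high ((467.3069152832031, 67.44627380371094), (113.62246704101562, 150.6150665283203), 43.24274826049805)
counter z -0.3797188873576939
s
[... 395 characters left out ...]
[533.88409016  57.38929735 123.36117199]
base z 12.805599145746703 912
((378.3492431640625, 97.5170669555664), (257.8182373046875, 443.0692443847656), 89.985595703125) [[156.7822265625, -31.336341857910156], [599.8514404296875, -31.447731018066406], [599.916259765625, 226.3704833984375], [156.8470458984375, 226.48187255859375]]
posts 110 [499.19993502  94.65057846 123.7512218 ] [452.42659054  41.3191673  113.65012518] [551.95528238 149.42653082 129.86501472]
((501.09857177734375, 92.94296264648438), (25.620019912719727, 144.16879272460938), 39.636749267578125)
high ((469.1590576171875, 65.1116943359375), (115.5745620727539, 153.39837646484375), 42.21192932128906)
counter z 1.3231748844557687
```

View pics/c0.png

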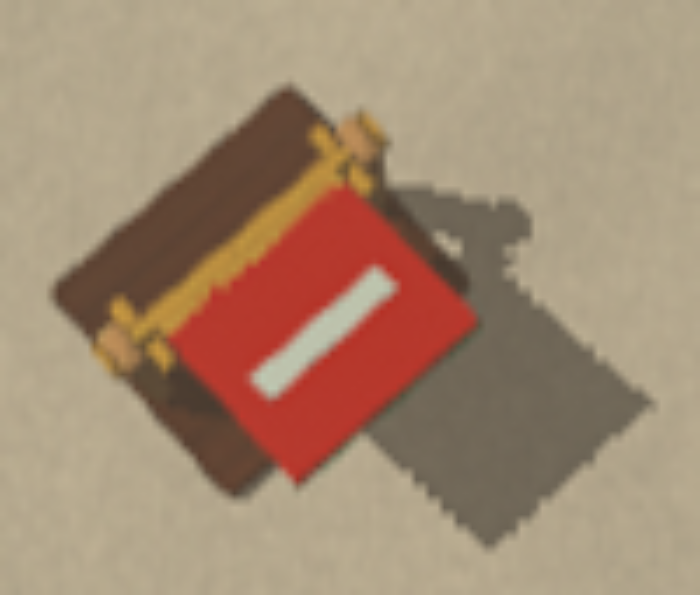

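```bash
cat >> h.py <<'E'
from scipy.spatial.transform import Rotation as Rn
PIV=np.array([496.,95.,120.]); AZ=42.3
ex=np.array([np.cos(np.radians(AZ)),np.sin(np.radians(AZ)),0]); ey=np.array([-ex[1],ex[0],0]); ez=np.array([0,0,1.])
def pose(u,v,h,a):   # fingertip centre in pivot frame, tilt a deg -> TCP pos, R
    a=np.radians(a); d=np.sin(a)*ex-np.cos(a)*ez; y=-ey; x=np.cross(y,d)
    R=np.stack([x,y,d],1); return PIV+u*ex+v*ey+h*ez-173*d,R
def cur(s): return s["tool_pos"],Rn.from_euler("xyz",s["tcp_rot"],degrees=True).as_matrix()
def rel(s,p,R):
    p0,R0=cur(s); return np.r_[R0.T@(p-p0)/150,Rn.from_matrix(R0.T@R).as_rotvec(degrees=True)/45].round(3)
def contact(t,r,a): # tip centre when front corner touches green face at angle t, radius r
    t,b=np.radians(t),np.radians(a)
    c=r*np.array([-np.cos(t),np.sin(t)])-3*np.array([np.sin(t),np.cos(t)])
    return c-11*np.array([np.cos(b),np.sin(b)])
def where(s):
    p,R=cur(s); q=p+173*R[:,2]-PIV; return np.array([q@ex,q@ey,q[2],np.degrees(np.arctan2(R[:,2]@ex,-R[2,2]))]).round(1)
E
cat > w.py <<'E'
import sys
from bench import *; from h import *
s=sense(); g=list(map(float,sys.argv[1:5])); p,R=pose(*g)
print("t",round(s["time"],2),"tip",where(s),"F",s["ft_force"].round(1),"q",s["joint_pos"].round(0),"gap",round(s["finger_gap"]))
print("goalTCP",p.round(),"rel",rel(s,p,R))
E
python3 w.py -85 -130 -10 45
python3 - <<'E'
from bench import *; from h import *
s=sense()
for p in ([350,330,404],[440,-120,404]):print(rel(s,np.array(p,float),cur(s)[1]))
E
```

```text
t 0.15 tip [ 6.580e+01  5.995e+02  1.109e+02 -1.000e-01] F [ 0.7  0.1 -0. ] q [71.  8. 85. -0. 87. -5.] gap 85
goalTCP [ 430. -141.  232.] rel [-3.008 -4.233  1.149 -1.073  0.571  2.588]
[-1.750e+00 -1.311e+00  1.000e-03  0.000e+00  0.000e+00  0.000e+00]
[-3.04  -4.085  0.005  0.     0.     0.   ]
```

```bash
python3 -m jog '[{"tx":-0.9,"ty":-0.95,"az":0.7,"hand":0},{"tx":-0.9,"ty":-0.95,"az":0.7,"hand":0},{"tx":-0.9,"ty":-0.95,"az":0.7,"hand":0},{"tx":-0.9,"ty":-0.95,"az":0.7,"hand":0},{"tx":-0.9,"ty":-0.95,"az":0.7,"hand":0}]' 20; python3 - <<'E'
from bench import *; from h import *
s=sense(); print(s["joint_pos"].round(),rel(s,np.array([440,-120,404.]),cur(s)[1]))
E
python3 w.py -85 -130 -10 45
```

```text
[71.  8. 85. -0. 87. -5.] [-3.04  -4.085  0.005  0.     0.     0.   ]
t 0.15 tip [ 6.580e+01  5.995e+02  1.109e+02 -1.000e-01] F [ 0.7  0.1 -0. ] q [71.  8. 85. -0. 87. -5.] gap 85
goalTCP [ 430. -141.  232.] rel [-3.008 -4.233  1.149 -1.073  0.571  2.588]invalid input at $[0]: expected keys tx, ty, tz, ax, ay, az, hand
```

All seven keys are required in each row.

```bash
python3 -m jog '[{"tx":-0.9,"ty":-0.95,"tz":0,"ax":0,"ay":0,"az":0.7,"hand":0},{"tx":-0.9,"ty":-0.95,"tz":0,"ax":0,"ay":0,"az":0.7,"hand":0},{"tx":-0.9,"ty":-0.95,"tz":0,"ax":0,"ay":0,"az":0.7,"hand":0},{"tx":-0.9,"ty":-0.95,"tz":0,"ax":0,"ay":0,"az":0.7,"hand":0},{"tx":-0.9,"ty":-0.95,"tz":0,"ax":0,"ay":0,"az":0.7,"hand":0}]' 20; python3 - <<'E'
from bench import *; from h import *
s=sense(); print(s["joint_pos"].round(),rel(s,np.array([440,-120,404.]),cur(s)[1]))
E
python3 w.py -85 -130 -10 45
```

```text
time: 0.57
tool_pos: [239.8, 410.4, 404.2]
tcp_rot: [-180.0, 0.1, 134.4]
ft_force: [1.6, -0.3, 0.2]
finger_gap: 25.6
[ 54. -12. 104.  -0.  88.   9.] [-3.459 -1.522  0.006  0.     0.     0.   ]
t 0.57 tip [ 22.6 405.5 111.2  -0. ] F [ 1.6 -0.3  0.2] q [ 54. -12. 104.  -0.  88.   9.] gap 26
goalTCP [ 430. -141.  232.] rel [-3.511 -1.665  1.15  -0.8    0.773  1.932]
```

```bash
python3 -m jog '[{"tx":-1,"ty":-0.3,"tz":0,"ax":0,"ay":0,"az":0.7,"hand":0},{"tx":-1,"ty":-0.3,"tz":0,"ax":0,"ay":0,"az":0.7,"hand":0},{"tx":-1,"ty":-0.3,"tz":0,"ax":0,"ay":0,"az":0.7,"hand":0},{"tx":-1,"ty":-0.3,"tz":0,"ax":0,"ay":0,"az":0.7,"hand":0},{"tx":-1,"ty":-0.3,"tz":0,"ax":0,"ay":0,"az":0.7,"hand":0}]'; python3 - <<'E'
from bench import *; from h import *
s=sense(); print(s["joint_pos"].round(),rel(s,np.array([440,-120,404.]),cur(s)[1]),rel(s,np.array([350,140,404.]),cur(s)[1]))
E
python3 w.py -85 -130 -10 45
```

```text
time: 0.98
tool_pos: [314.9, 270.7, 404.6]
tcp_rot: [180.0, 0.1, 102.7]
ft_force: [-0.1, -0.0, 0.5]
finger_gap: 0.2
[ 34. -22. 113.  -0.  90.  21.] [-2.725  0.242  0.01   0.     0.     0.   ] [-0.902  0.037  0.006  0.     0.     0.   ]
t 0.98 tip [-15.8 251.5 111.6  -0. ] F [-0.1 -0.   0.5] q [ 34. -22. 113.  -0.  90.  21.] gap 0
goalTCP [ 430. -141.  232.] rel [-2.842  0.147  1.155 -0.524  0.906  1.271]
```

```bash
python3 -m jog '[{"tx":-1,"ty":0.05,"tz":0,"ax":0,"ay":0,"az":0.7,"hand":0},{"tx":-1,"ty":0.05,"tz":0,"ax":0,"ay":0,"az":0.7,"hand":0},{"tx":-1,"ty":0.05,"tz":0,"ax":0,"ay":0,"az":0.7,"hand":0},{"tx":-1,"ty":0.05,"tz":0,"ax":0,"ay":0,"az":0.7,"hand":0},{"tx":-1,"ty":0.05,"tz":0,"ax":0,"ay":0,"az":0.7,"hand":0}]'; python3 - <<'E'
from bench import *; from h import *
s=sense(); print(s["joint_pos"].round(),rel(s,np.array([430,-140,404.]),cur(s)[1]))
E
python3 w.py -85 -130 -10 45
```

```text
time: 1.4
tool_pos: [355.7, 126.9, 404.6]
tcp_rot: [179.9, 0.1, 71.2]
ft_force: [-0.8, 0.7, -0.5]
finger_gap: 0.0
[ 12. -29. 118.  -0.  92.  31.] [-1.525  1.043  0.007  0.     0.     0.   ]
t 1.4 tip [-82.4 117.8 111.6  -0. ] F [-0.8  0.7 -0.5] q [ 12. -29. 118.  -0.  92.  31.] gap 0
goalTCP [ 430. -141.  232.] rel [-1.527  1.044  1.152 -0.25   0.98   0.609]
```

```bash
python3 -m jog '[{"tx":-0.8,"ty":0.5,"tz":0,"ax":0,"ay":0,"az":0.64,"hand":0},{"tx":-0.8,"ty":0.5,"tz":0,"ax":0,"ay":0,"az":0.64,"hand":0},{"tx":-0.8,"ty":0.5,"tz":0,"ax":0,"ay":0,"az":0.64,"hand":0},{"tx":-0.8,"ty":0.5,"tz":0,"ax":0,"ay":0,"az":0.64,"hand":0},{"tx":-0.8,"ty":0.5,"tz":0,"ax":0,"ay":0,"az":0.64,"hand":0}]'; 
python3 w.py -85 -130 30 45
```

```text
time: 1.82
tool_pos: [389.2, -9.8, 404.5]
tcp_rot: [180.0, 0.1, 42.4]
ft_force: [-0.1, 1.6, -0.6]
finger_gap: -0.1
t 1.82 tip [-1.497e+02 -5.800e+00  1.115e+02 -1.000e-01] F [-0.1  1.6 -0.6] q [ -9. -27. 116.  -0.  91.  39.] gap 0
goalTCP [ 430. -141.  272.] rel [-0.385  0.828  0.882  0.     1.001  0.002]
```

```bash
python3 -m jog '[{"tx":-0.3,"ty":0.83,"tz":0.2,"ax":0,"ay":0.15,"az":0,"hand":0},{"tx":-0.3,"ty":0.83,"tz":0.2,"ax":0,"ay":0.3,"az":0,"hand":0},{"tx":-0.3,"ty":0.83,"tz":0.2,"ax":0,"ay":0.45,"az":0,"hand":0},{"tx":-0.3,"ty":0.83,"tz":0.2,"ax":0,"ay":0.6,"az":0,"hand":0},{"tx":-0.3,"ty":0.83,"tz":0.2,"ax":0,"ay":0.75,"az":0,"hand":0}]'; 
python3 w.py -85 -130 20 45
```

```text
time: 2.23
tool_pos: [441.5, -130.5, 373.9]
tcp_rot: [179.9, -34.0, 43.0]
ft_force: [-0.3, 0.7, -0.2]
finger_gap: 0.3
t 2.23 tip [ -95.2 -129.1  110.6   34. ] F [-0.3  0.7 -0.2] q [-36. -20. 118.  34.  78.   5.] gap 0
goalTCP [ 430. -141.  262.] rel [-0.501 -0.002  0.56  -0.009  0.244  0.012]
```

```bash
python3 -m jog '[{"tx":-0.13,"ty":0,"tz":0.14,"ax":0,"ay":0.06,"az":0,"hand":0},{"tx":-0.25,"ty":0,"tz":0.28,"ax":0,"ay":0.12,"az":0,"hand":0},{"tx":-0.38,"ty":0,"tz":0.42,"ax":0,"ay":0.18,"az":0,"hand":0},{"tx":-0.5,"ty":0,"tz":0.56,"ax":0,"ay":0.24,"az":0,"hand":0},{"tx":-0.5,"ty":0,"tz":0.56,"ax":0,"ay":0.24,"az":0,"hand":0}]'; 
python3 w.py -85 -130 -10 45; python3 - <<'E'
from bench import *
import cv2
for n in ["top","scene"]:
    s=snapshot(n); cv2.imwrite(f"pics/{n}1.png",cv2.resize(s["pixels"][130:290,150:360,::-1],None,fx=3.5,fy=3.5))
E
```

```text
time: 2.65
tool_pos: [426.9, -137.3, 257.0]
tcp_rot: [-179.2, -44.6, 42.6]
ft_force: [-0.7, 1.3, -1.5]
finger_gap: 0.1
t 2.65 tip [ -86.1 -122.4   13.8   44.5] F [-0.7  1.3 -1.5] q [-42. -12. 127.  48.  70. -14.] gap 0
goalTCP [ 430. -141.  232.] rel [-0.115  0.033  0.117 -0.021  0.01   0.005]
```

View pics/top1.png

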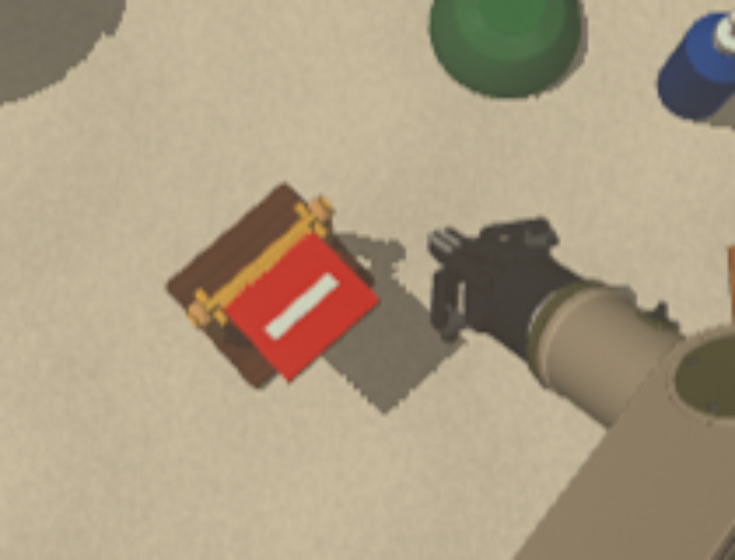

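View pics/scene1.png

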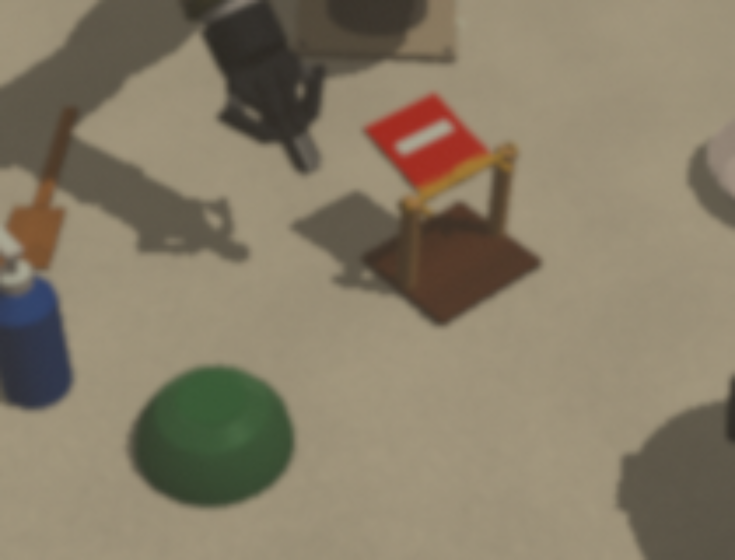

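The top view shows the closed fingers at about (445,245), beside the paddle on its right-hand side. The paddle hasn't moved. I'll lower the fingers, then slide in under the free edge.

```bash
python3 -m jog '[{"tx":-0.06,"ty":0.0,"tz":0.06,"ax":-0.02,"ay":0.01,"az":0,"hand":0},{"tx":-0.12,"ty":0.0,"tz":0.12,"ax":-0.02,"ay":0.01,"az":0,"hand":0},{"tx":-0.12,"ty":0.0,"tz":0.12,"ax":-0.02,"ay":0.01,"az":0,"hand":0}]'; 
python3 w.py -85 -60 -10 45;
```

```text
time: 3.0
tool_pos: [429.8, -139.0, 238.3]
tcp_rot: [179.0, -44.9, 43.2]
ft_force: [-0.4, 1.3, -0.1]
finger_gap: -0.3
t 3.0 tip [ -84.2 -129.5   -4.1   44.9] F [-0.4  1.3 -0.1] q [-42. -10. 128.  50.  67. -17.] gap 0
goalTCP [383. -89. 232.] rel [-0.028 -0.457  0.021  0.007  0.001  0.015]
```

```bash
python3 -m jog '[{"tx":-0.02,"ty":-0.1,"tz":0.02,"ax":0,"ay":0,"az":0,"hand":0},{"tx":-0.03,"ty":-0.22,"tz":0.02,"ax":0,"ay":0,"az":0,"hand":0},{"tx":-0.03,"ty":-0.34,"tz":0.02,"ax":0,"ay":0,"az":0,"hand":0},{"tx":-0.03,"ty":-0.46,"tz":0.02,"ax":0,"ay":0,"az":0,"hand":0},{"tx":-0.03,"ty":-0.46,"tz":0.02,"ax":0,"ay":0,"az":0,"hand":0}]'; 
python3 w.py -85 0 -10 45;
```

```text
time: 3.42
tool_pos: [381.4, -87.5, 233.1]
tcp_rot: [179.0, -45.0, 43.3]
ft_force: [0.3, 0.2, -0.4]
finger_gap: 0.6
t 3.42 tip [-85.3 -58.6  -9.3  45. ] F [ 0.3  0.2 -0.4] q [-41. -24. 138.  49.  68. -15.] gap 1
goalTCP [343. -45. 232.] rel [ 0.002 -0.385  0.003  0.006  0.     0.016]
```

```bash
cat > plan.py <<'E'
import sys
from bench import *; from h import *
# args: list of t,r,v,a
s=sense(); print("t",round(s["time"],2),"tip",where(s),"F",s["ft_force"].round(1),"q",s["joint_pos"].round(1))
for w in sys.argv[1:]:
    t,r,v,a=map(float,w.split(",")); c=contact(t,r,a); print(w,c.round(),rel(s,*pose(c[0],v,c[1],a)))
E
python3 plan.py 10,85,-38,45 20,85,-38,45 30,82,-38,45 40,80,-36,45 50,78,-34,45
```

```text
t 3.42 tip [-85.3 -58.6  -9.3  45. ] F [ 0.3  0.2 -0.4] q [-41.2 -23.7 138.5  49.1  68.1 -14.6]
10,85,-38,45 [-92.   4.] [ 0.032 -0.131 -0.095  0.006  0.     0.016]
20,85,-38,45 [-89.  18.] [ 0.116 -0.13  -0.148  0.006  0.     0.016]
30,82,-38,45 [-80.  31.] [ 0.213 -0.129 -0.165  0.006  0.     0.016]
40,80,-36,45 [-71.  41.] [ 0.307 -0.141 -0.172  0.006  0.     0.016]
50,78,-34,45 [-60.  50.] [ 0.399 -0.153 -0.162  0.006  0.     0.016]
```

```bash
python3 -m jog '[{"tx":0,"ty":-0.08,"tz":0,"ax":0,"ay":0,"az":0,"hand":0},{"tx":0.02,"ty":-0.13,"tz":0,"ax":0,"ay":0,"az":0,"hand":0},{"tx":0.07,"ty":-0.13,"tz":0,"ax":0,"ay":0,"az":0,"hand":0},{"tx":0.12,"ty":-0.13,"tz":-0.02,"ax":0,"ay":0,"az":0,"hand":0},{"tx":0.17,"ty":-0.13,"tz":-0.04,"ax":0,"ay":0,"az":0,"hand":0}]'; python3 plan.py 40,80,-36,45 50,78,-34,45 60,76,-30,45 70,75,-25,45
```

```text
time: 3.83
tool_pos: [379.9, -65.4, 255.7]
tcp_rot: [178.9, -45.0, 43.2]
ft_force: [0.5, 0.0, -0.6]
finger_gap: 0.2
t 3.83 tip [-71.4 -41.8  13.4  45. ] F [ 0.5  0.  -0.6] q [-38.4 -29.9 139.9  48.2  69.1  -8.9]
40,80,-36,45 [-71.  41.] [ 0.134 -0.028 -0.13   0.009 -0.     0.014]
50,78,-34,45 [-60.  50.] [ 0.226 -0.04  -0.12   0.009 -0.     0.014]
60,76,-30,45 [-48.  57.] [ 0.313 -0.066 -0.095  0.009 -0.     0.014]
70,75,-25,45 [-36.  62.] [ 0.395 -0.099 -0.062  0.009 -0.     0.014]
```

```bash
python3 - <<'E'
from bench import *
import cv2
for n in ["scene"]:
    s=snapshot(n); cv2.imwrite(f"pics/{n}2.png",cv2.resize(s["pixels"][100:240,200:360,::-1],None,fx=4,fy=4))
E
```

```text
(no output)
```

View pics/scene2.png

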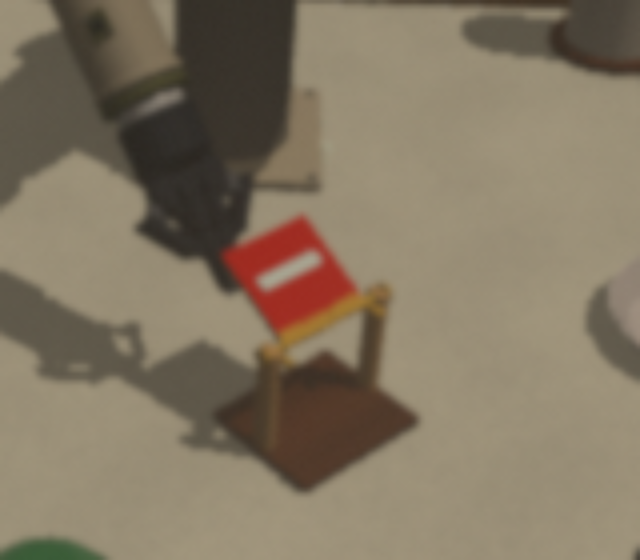

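In the picture the fingers are under the paddle's left corner, at about (228,265), and the paddle is lifting. I'll keep lifting and move the fingers toward its middle.

```bash
python3 -m jog '[{"tx":0.06,"ty":-0.03,"tz":-0.02,"ax":0,"ay":0,"az":0,"hand":0},{"tx":0.12,"ty":-0.06,"tz":-0.04,"ax":0,"ay":0,"az":0,"hand":0},{"tx":0.18,"ty":-0.09,"tz":-0.06,"ax":0,"ay":0,"az":0,"hand":0},{"tx":0.24,"ty":-0.12,"tz":-0.08,"ax":0,"ay":0,"az":0,"hand":0},{"tx":0.3,"ty":-0.15,"tz":-0.08,"ax":0,"ay":0,"az":0,"hand":0}]'; python3 plan.py 60,76,-20,45 70,75,-18,45 80,75,-15,45 90,75,-12,42 100,75,-8,38 110,75,-5,34 
```

```text
time: 4.3
tool_pos: [381.3, -32.8, 295.5]
tcp_rot: [178.9, -45.0, 43.2]
ft_force: [-0.9, -0.9, -0.7]
finger_gap: 0.4
t 4.3 tip [-48.5 -18.7  53.2  45. ] F [-0.9 -0.9 -0.7] q [-33.3 -37.7 140.1  46.4  70.6   0.5]
60,76,-20,45 [-48.  57.] [ 0.017  0.018 -0.015  0.01  -0.     0.013]
70,75,-18,45 [-36.  62.] [ 0.098  0.005  0.018  0.01  -0.     0.013]
80,75,-15,45 [-24.  66.] [ 0.176 -0.014  0.058  0.01  -0.     0.013]
90,75,-12,42 [-11.  68.] [ 0.305 -0.033  0.109  0.01  -0.067  0.013]
100,75,-8,38 [ 1. 68.] [ 0.445 -0.059  0.176  0.011 -0.156  0.013]
110,75,-5,34 [14. 65.] [ 0.572 -0.078  0.257  0.011 -0.245  0.012]
```

```bash
python3 -m jog '[{"tx":0.1,"ty":0,"tz":0.02,"ax":0.01,"ay":0,"az":0.01,"hand":0},{"tx":0.18,"ty":-0.02,"tz":0.06,"ax":0.01,"ay":0,"az":0.01,"hand":0},{"tx":0.24,"ty":-0.03,"tz":0.08,"ax":0.01,"ay":-0.03,"az":0.01,"hand":0},{"tx":0.3,"ty":-0.04,"tz":0.11,"ax":0.01,"ay":-0.07,"az":0.01,"hand":0},{"tx":0.3,"ty":-0.04,"tz":0.11,"ax":0.01,"ay":-0.07,"az":0.01,"hand":0}]'; python3 plan.py 100,75,-8,38 110,75,-8,34 120,75,-8,30 130,75,-6,25 140,75,-5,20;python3 - <<'E'
from bench import *
import cv2
for n in ["scene"]:
    s=snapshot(n); cv2.imwrite(f"pics/{n}3.png",cv2.resize(s["pixels"][100:240,200:360,::-1],None,fx=4,fy=4))
E
```

```text
time: 4.72
tool_pos: [410.0, 1.9, 316.2]
tcp_rot: [179.8, -41.9, 42.6]
ft_force: [0.5, 0.4, 1.1]
finger_gap: -0.1
t 4.72 tip [-10.8 -10.9  67.4  41.9] F [0.5 0.4 1.1] q [-23.9 -34.7 135.3  41.9  66.3  10.5]
100,75,-8,38 [ 1. 68.] [ 0.14  -0.019  0.056  0.    -0.086  0.006]
110,75,-8,34 [14. 65.] [ 0.271 -0.018  0.13   0.    -0.175  0.006]
120,75,-8,30 [25. 61.] [ 0.388 -0.018  0.217  0.    -0.264  0.006]
130,75,-6,25 [36. 55.] [ 0.511 -0.031  0.32   0.001 -0.375  0.006]
140,75,-5,20 [45. 47.] [ 0.616 -0.037  0.434  0.001 -0.486  0.006]
```

View pics/scene3.png

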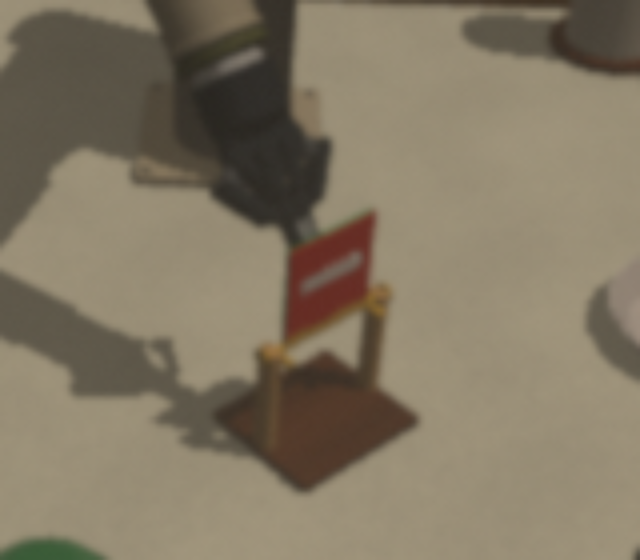

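The paddle is about upright, with its red face toward the scene camera at about (330,275) and the fingers behind it. I'll carry on over the top.

```bash
python3 -m jog '[{"tx":0.14,"ty":-0.01,"tz":0.06,"ax":0,"ay":-0.09,"az":0,"hand":0},{"tx":0.27,"ty":-0.02,"tz":0.13,"ax":0,"ay":-0.18,"az":0,"hand":0},{"tx":0.39,"ty":-0.02,"tz":0.22,"ax":0,"ay":-0.26,"az":0,"hand":0},{"tx":0.51,"ty":-0.03,"tz":0.32,"ax":0,"ay":-0.38,"az":0,"hand":0},{"tx":0.62,"ty":-0.03,"tz":0.43,"ax":0,"ay":-0.49,"az":0,"hand":0}]'; python3 plan.py 150,75,-5,15 160,74,-5,11 167,73,-5,8 172,72,-5,6 177,72,-5,5
```

```text
time: 5.18
tool_pos: [489.4, 80.6, 328.6]
tcp_rot: [179.9, -19.7, 42.4]
ft_force: [-1.3, -1.2, 1.4]
finger_gap: -0.4
t 5.18 tip [43.6 -6.3 45.7 19.7] F [-1.3 -1.2  1.4] q [ -1.8 -14.3 115.4  14.9  65.2  41.2]
150,75,-5,15 [53. 37.] [ 0.132 -0.008  0.078  0.001 -0.103  0.002]
160,74,-5,11 [58. 26.] [ 0.218 -0.007  0.168  0.002 -0.192  0.002]
167,73,-5,8 [60. 18.] [ 0.271 -0.007  0.235  0.002 -0.259  0.002]
172,72,-5,6 [60. 12.] [ 0.299 -0.007  0.282  0.002 -0.303  0.002]
177,72,-5,5 [61.  6.] [ 0.31  -0.007  0.327  0.002 -0.326  0.002]
```

```bash
python3 -m jog '[{"tx":0.13,"ty":0,"tz":0.08,"ax":0,"ay":-0.1,"az":0,"hand":0},{"tx":0.22,"ty":0,"tz":0.17,"ax":0,"ay":-0.19,"az":0,"hand":0},{"tx":0.27,"ty":0,"tz":0.23,"ax":0,"ay":-0.26,"az":0,"hand":0},{"tx":0.3,"ty":0,"tz":0.27,"ax":0,"ay":-0.3,"az":0,"hand":0},{"tx":0.3,"ty":0,"tz":0.27,"ax":0,"ay":-0.3,"az":0,"hand":0}]'; python3 plan.py  177,72,-5,5 180,72,-5,5
```

```text
time: 5.6
tool_pos: [530.2, 118.7, 303.5]
tcp_rot: [-179.8, -6.1, 42.5]
ft_force: [-0.1, -0.8, -0.1]
finger_gap: 0.0
t 5.6 tip [59.7 -4.9 11.5  6.1] F [-0.1 -0.8 -0.1] q [  5.9   0.2 103.8   4.   71.2  52.3]
177,72,-5,5 [61.  6.] [ 0.026 -0.003  0.038 -0.004 -0.025  0.004]
180,72,-5,5 [61.  2.] [ 0.025 -0.003  0.064 -0.004 -0.025  0.004]
```

```bash
python3 -m jog '[{"tx":0,"ty":0,"tz":0.02,"ax":0,"ay":0,"az":0,"hand":0},{"tx":0,"ty":0,"tz":0.04,"ax":0,"ay":0,"az":0,"hand":0},{"tx":0,"ty":0,"tz":0.04,"ax":0,"ay":0,"az":0,"hand":0}]'; python3 -m jog '[{"tx":0,"ty":0,"tz":0.01,"ax":0,"ay":0,"az":0,"hand":0},{"tx":0,"ty":0,"tz":0.01,"ax":0,"ay":0,"az":0,"hand":0}]'; python3 plan.py 180,72,-5,5
```

```text
time: 5.85
tool_pos: [529.8, 117.9, 298.5]
tcp_rot: [-180.0, -6.3, 42.4]
ft_force: [-0.6, -0.4, -0.1]
finger_gap: -0.1
time: 6.02
tool_pos: [530.1, 118.3, 297.6]
tcp_rot: [180.0, -6.3, 42.4]
ft_force: [0.4, -0.2, -0.3]
finger_gap: 0.3
t 6.02 tip [60.  -5.7  5.7  6.3] F [ 0.4 -0.2 -0.3] q [  5.8   0.4 104.2   4.   70.3  52.3]
180,72,-5,5 [61.  2.] [ 0.031 -0.005  0.025 -0.    -0.03   0.002]
```

```bash
python3 -m jog '[{"tx":0,"ty":0,"tz":0.01,"ax":0,"ay":0,"az":0,"hand":0},{"tx":0,"ty":0,"tz":0.01,"ax":0,"ay":0,"az":0,"hand":0}]'; python3 -m jog '[{"tx":0,"ty":0,"tz":0.007,"ax":0,"ay":0,"az":0,"hand":0},{"tx":0,"ty":0,"tz":0.007,"ax":0,"ay":0,"az":0,"hand":0}]'; python3 plan.py 180,72,-5,5
python3 - <<'E'
from bench import *
import cv2,numpy as np
for n in ["scene","top"]:
    s=snapshot(n); np.savez(f"/tmp/{n}4.npz",**s); cv2.imwrite(f"pics/{n}4.png",cv2.resize(s["pixels"][100:260,180:360,::-1],None,fx=3.5,fy=3.5))
E
```

```text
time: 6.18
tool_pos: [530.5, 118.7, 296.2]
tcp_rot: [180.0, -6.3, 42.4]
ft_force: [0.4, -0.6, 1.9]
finger_gap: -0.0
time: 6.35
tool_pos: [530.7, 118.8, 296.0]
tcp_rot: [180.0, -6.3, 42.4]
ft_force: [-3.9, -2.0, 6.7]
finger_gap: -0.0
t 6.35 tip [60.7 -5.8  4.   6.3] F [-3.9 -2.   6.7] q [  5.9   0.6 104.2   4.   70.1  52.3]
180,72,-5,5 [61.  2.] [ 0.027 -0.005  0.014  0.001 -0.029  0.003]
```

View pics/scene4.png

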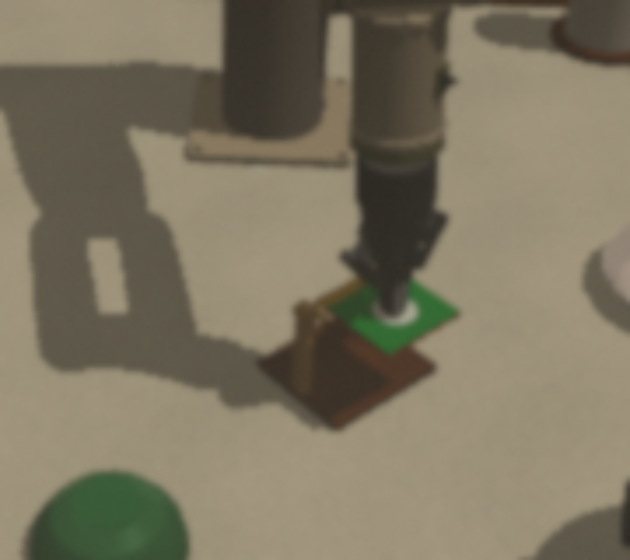

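The green face is up and the paddle lies flat at about (400,315). Force has risen to about 8 N, so it is against its stop. I'll draw back along the fingers.

```bash
python3 -m jog '[{"tx":0,"ty":0,"tz":-0.05,"ax":0,"ay":0,"az":0,"hand":0},{"tx":0,"ty":0,"tz":-0.2,"ax":0,"ay":0,"az":0,"hand":0},{"tx":0,"ty":0,"tz":-0.45,"ax":0,"ay":0,"az":0,"hand":0},{"tx":0,"ty":0,"tz":-0.7,"ax":0,"ay":0,"az":0,"hand":0},{"tx":0,"ty":0,"tz":-0.7,"ax":0,"ay":0,"az":0,"hand":0}]'
python3 -m jog '[{"tx":-0.4,"ty":0,"tz":-0.1,"ax":0,"ay":0,"az":0,"hand":0},{"tx":-0.6,"ty":0.2,"tz":-0.1,"ax":0,"ay":0,"az":0,"hand":0},{"tx":-0.9,"ty":0.3,"tz":-0.1,"ax":0,"ay":0,"az":0,"hand":0},{"tx":-0.9,"ty":0.3,"tz":-0.1,"ax":0,"ay":0,"az":0,"hand":0},{"tx":-0.9,"ty":0.3,"tz":-0.1,"ax":0,"ay":0,"az":0,"hand":0}]'
python3 - <<'E'
from bench import *
from h import *
for n in ["scene","top"]:
    s=snapshot(n); np.savez(f"/tmp/{n}5.npz",**s); cv2.imwrite(f"pics/{n}5.png",cv2.resize(s["pixels"][:,:,::-1],(768,576)))
    hsv=cv2.cvtColor(s["pixels"],cv2.COLOR_RGB2HSV); H,S,V=[hsv[...,i].astype(int) for i in range(3)]
    P=pts(s,(H>45)&(H<80)&(S>110)); P=P[(P[:,2]>90)&(P[:,2]<160)&(np.hypot(P[:,0]-533,P[:,1]-129)<80)]
    c=P.mean(0);D,Vt=np.linalg.svd(P-c)[1:];print(n,len(P),c,Vt[2],"angle from level",np.degrees(np.arcsin(Vt[2]@ex*np.sign(Vt[2,2]))))
E
```

```text
time: 6.87
tool_pos: [523.5, 111.2, 408.8]
tcp_rot: [179.6, -6.9, 42.5]
ft_force: [1.1, -0.0, 1.5]
finger_gap: -0.1
time: 7.28
tool_pos: [450.8, -16.6, 399.3]
tcp_rot: [180.0, -6.2, 42.2]
ft_force: [0.9, -0.3, -0.4]
finger_gap: -0.1
scene 296 [547.19378205 128.51847074 124.22977181] [-0.00283712  0.00389175  0.9999884 ] angle from level 0.029838288768371385
top 739 [533.23573363 130.50879639 122.53787352] [6.03211114e-03 1.12453298e-04 9.99981800e-01] angle from level 0.2599644169055839
```

```bash
python3 - <<'E'
import cv2,numpy as np
a=np.load("/tmp/top0.npz")["pixels"].astype(int);b=np.load("/tmp/top5.npz")["pixels"].astype(int)
d=(abs(a-b).max(2)>50).astype(np.uint8)*255
cv2.imwrite("pics/diff.png",d)
E
```

```text
(no output)
```

View pics/top5.png

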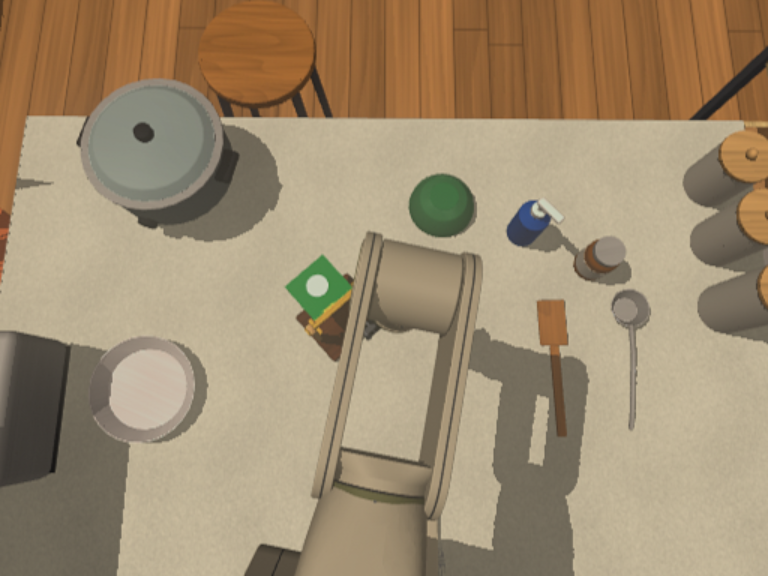

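View pics/diff.png

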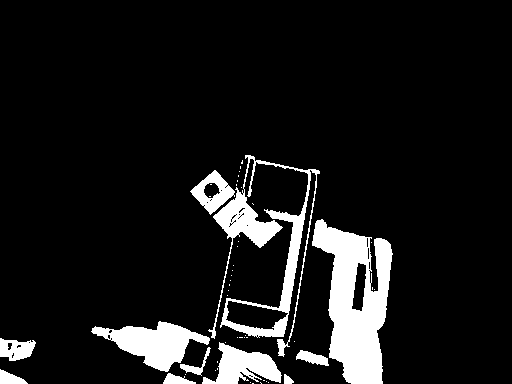

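View pics/scene5.png

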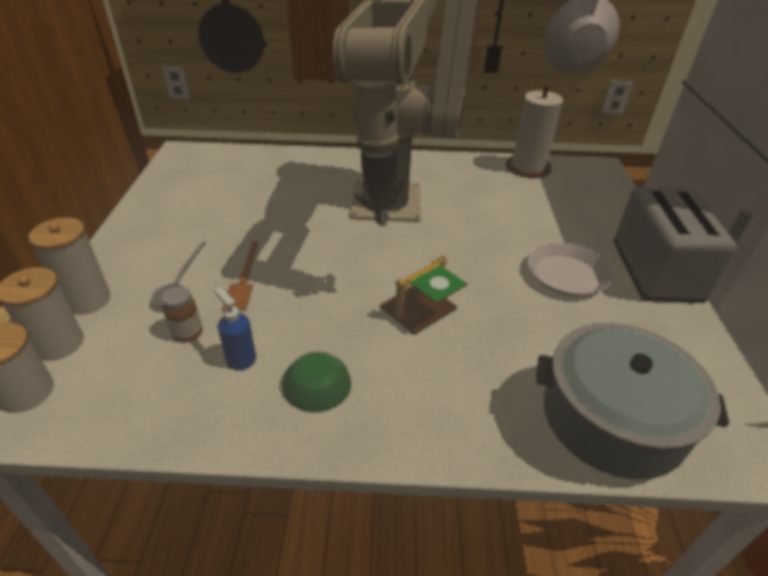

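The pictures show the flag green side up and level, at top px (318,286) and scene px (438,283). The hand is clear of it. The only differences from the first top view are the arm, its shadow and the paddle, so the loose items are where they were. Handing in.

```bash
python3 - <<'E'
from bench import *
s=sense(); print(s["time"],abs(s["qd"]).max()); print(hand_in())
E
```

```text
7.3833 2.0897219987358326
the job is handed in; nothing more can be done
None
```

I turned the flag over to green and handed the job in at 7.4 s of the 48 s allowed. I pushed the paddle from underneath with closed fingertips, then pressed it down onto its stop and drew back clear.

- **Flag:** after I drew back, the depth images showed the green face up and level to within about 0.3°. The limit is 7°.
- **Force:** the highest reading I saw was about 8 N, as the paddle met its stop. I only read force at the end of each move.
- **Loose items:** comparing the top view before and after, only the arm, its shadow and the paddle had changed.
- **Hand clear:** the fingers were above and away from everything, with the force back near zero. The arm's largest joint-speed reading was about 2 degrees/s at hand-in, so it may not have fully settled.
- **Disagreement:** the two cameras put the paddle centre about 14 mm apart in x, but they agreed on its angle. I put this down to the slanted, blurrier scene view.

I first started lifting the paddle near one corner because the elbow was close to its range limit, then shifted toward the middle. The first jog command was refused because its rows were missing keys, and nothing moved.

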